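# Clamp a mould on the vibrating table

### The arm

A 6-joint arm with a two-finger parallel gripper is mounted at the origin on the work surface. World frame = base frame: x ahead of the robot, y to its left, z up, the work surface at z = 0. Lengths are in mm, angles in rad, forces in N, time in s.
With the tool pointing down it reaches from about 275 to 750 mm from the base axis. Payload 10.2 kg.
Tool frame: the origin (TCP) lies between the finger pads; the fingertips stand 17 mm ahead of it and the grasp point (between the pads) lies 2 mm behind it (tips_ahead is the distance from the TCP to the fingertips, in mm); z points along the fingers, y is the line along which they close (so a half turn about z gives the same grasp; the last joint's range is limited). The gripper opens to 85 mm and grips with 20 to 120 N. Pads are 22 mm wide; open, the fingers measure 114 mm over their backs; the gripper's body (76 mm by 85 mm) begins 54 mm behind the grasp point. The pads swing forward as they close: fully open they stand 13 mm farther back than shut.
Start: joints at [-1.53, 0.313, 1.498, -0, 1.331, -0.223], TCP at [136.881, -506.848, 248.294] pointing down, gripper open.
Joint ranges: [-2.94, 2.94], [-0.97, 2.17], [0.19, 2.56], [-1.23, 4.37], [0.02, 3.11], [-2.88, 2.88]. Speed limits (rad/s): [2.39, 2.39, 3.01, 3.14, 3.14, 3.14].

### API

Orientations are given as a unit quaternion [w, x, y, z].
In Python, from rig import sense, capture, finish_job, boxes_of, tips_ahead gives the robot as it stands.
- The arm moves only by the tool drive_tool, never from a script. Its argument "commands" is text: rows parted by semicolons, each of 7 numbers parted by spaces: the shift along the world's x, y, z in units of 0.1 m (1.0 is 0.1 m), then the turn, a rotation vector about the world's x, y, z in units of pi/4 rad (1.0 is pi/4 rad), then the opening in per cent of the stroke, from 0 (shut) to 100 (fully open). A call has 1 to 20 rows; each row shifts and turns the commanded pose from where the row before left it; what a row does not reach is not made up. A row lasts 1/12 s, in which the tool goes at most 41.7 mm and 7.16 degrees, less where a joint would pass 70% of its speed; a pose out of reach is approached as far as the arm can. A call with a number of a shift or a turn outside -1 to 1 is refused whole. A call with a gripper value outside its range is refused whole. The fingers move at their own pace and stop on an object; "force" is the grip in N (left out, the last holds). Time passes only in rows, so rows that do not move let the fingers close. It gives the time, the measured TCP pose, the force, the opening and the grip force at its end, in the units of the state.
- sense(): the state, without advancing time (a new reading comes with each control period).
- capture(name): name is "scene" or "top" or "wrist"; returns a dict with "pixels" (420x560x3 uint8, blue, green, red), "fov_y" (degrees; the focal length in pixels is half the picture's height over the tangent of half this angle, whatever the lens; pixels are square), "cx", "cy" (the principal point, pixels), "position" and "attitude" of the camera in the world; the wrist camera has in their place "tool_from_camera" (4x4, takes a point from camera to tool coordinates, whose origin is the TCP and whose axes are the flange's). Camera axes: x right, y down, z forward; pixel columns grow to the right and rows downward; lengths in mm; the calibration is good to about 2 mm. A picture is of the moment at which its call begins: read the wrist's pose just before it. There is no depth.
- finish_job(): hands the job in; it is judged then, once.
Trained networks look in a picture, given as the dict that the camera call returned (one of the last four; its "shot" number tells which), for a name from the list of things; names that differ only in an ending like _2 or _b are one class to them, and where a whole thing is asked for, a point or a joint stands for the part that bears it (a point fixed in the world has none). Each returns a list of dicts, best first, with "confidence" (0 to 1); they miss things now and then, are a little off and sometimes report something else, mostly with a low value. They report only what shows in the picture. A call takes as long as a camera call. They do not tell look-alikes from the thing itself.
- boxes_of(picture, name): "position" ([column, row] in pixels, amid what is visible of it).
The state is a dict: "time_s": time; "joints": joint angles; "dq": joint speeds; "tau": joint torques, N m; "eef_pos": TCP position; "ee_rot": TCP orientation; "force": force on the tool from outside, world axes, zero at the start; "wrist_torque": the same for the moment, N m; "grip_width": opening from 0.0 (shut) to 1.0 (fully open); "grip_force": force on a finger pad.
Only numpy, scipy, OpenCV 4.12 (cv2) and the standard library are available. Lean on these libraries where they do the work, as an engineer would, in place of code of your own. Each camera call takes 0.05 s, during which the arm holds its last target. There are 200 camera calls.

### The job

Get the vibrating table ready for filling: free the clamp knob of its sliding stop, push the stop along so that it drives the empty mould squarely home against the fixed fence, and with the stop touching the mould turn the clamp knob tight again. Only then turn the speed dial on the control box so that its pointer stands on the long mark. The mould is clean, so do not touch it yourself (only the stop may push it), and leave everything else where it stands.

Things in the scene. Friction and masses are not known exactly. Their poses are not given: they have to be found in the camera images.
- unit: Vibrating table for moulds, fixed, 230 (x) by 360 (y) mm, grey body, steel deck. Origin: centre of underside. Its +y is the way the stop closes on the mould; +x points to the rail side, away from the robot. Deck top 60 mm up, ending at y = -180 mm; 10 mm high lip along the -x edge; rail along the +x side (x = 65 to 115 mm). A mould pushed home has its centre at y = 107.5 mm.
- fence_face (a point): Middle of the inner face of the fixed fence, a steel wall across the vibrating table's +y end (at y = 165 mm in its frame), rising from the deck to 92 mm above the work surface.
- stop_face (a point): Centre of the flat front (+y) face of the sliding stop's aluminium cross bar, 77 mm up; axes as the vibrating table's. Bar 12 mm thick along y (rear face at y = -12), x = -104 to +60 mm, 65 to 89 mm up. From x = +35 a web as high fills the space behind it, then the block on the rail (56 by 50 mm, top 105 mm up, centre at +90, -25). Freed, about 4 N slides it; clamped, it holds 25 N.
- stop (a joint): Travel of the sliding stop in m along the vibrating table's +y, 0 (rear end, far from the fence) to 0.19; its front face lies at y = -125 mm + travel in the vibrating table's frame, so 0.175 when the mould is home and touched.
- clamp_hub (a point): Top centre of the clamp knob's hub, on its upright axis (32 mm across, top 123 mm above the work surface), on the middle of the stop's block. It moves with the stop.
- clamp_handle (a point): Middle of the upright black handle (16 mm across, from 116 to 150 mm above the work surface; this point at 135 mm) at the end of the clamp knob's steel arm (12 mm thick, about 116 mm up), 55 mm from the knob's axis. Turn the knob by pushing this handle sideways (about 4 to 6 N) or holding it.
- clamp (a joint): Clamp knob angle in rad, 0 (loose end stop) to 1.4 (tight end stop), growing clockwise from above. At 0.7 the arm points along the vibrating table's -x; tightening carries the handle to +y: it is 35 mm to the -y side of the hub when loose, 35 mm to the +y side when tight. It grips from 0.7 up; free below 0.5, tight above 1.15. It stays where it is left.
- mould_mid (a point): Centre (half-way up) of the loose empty white mould lying on the vibrating table between stop and fence: an open plastic tray with twelve compartments, 140 (its x) by 115 (its y) by 24 mm, 0.35 kg; its axes agree with the vibrating table's to about 0.2 rad. (A like mould on the work surface behind is a spare, to be left alone.)
- dial_grip (a point): On the upright axis of the speed dial, at grip height, 97 mm up, on the fixed steel control box (110 by 100 by 60 mm) to the left or right of the vibrating table. The dial is a black bar knob: bar 42 mm long along this point's x, 14 mm wide along its y, 74 to 104 mm up, on a 44 mm disc (66 to 74 mm up). White pointer line on its -x half.
- dial (a joint): Angle of the speed dial in rad, 0 to 5.2, growing clockwise seen from above (the control box's z up). It stands on the long mark at 2.6. It stays where it is left; about 0.04 N m turns it.
- long_mark (a point): The one long, thick mark among the short ticks of the white scale round the dial, on the box top, 41 mm from the dial's axis.
- bowl: Steel bowl, 110 mm across, 60 mm high, standing on the side of the vibrating table where the control box is not; leave alone. Origin: centre of underside (so for all below).
- bottle: Amber bottle, 56 mm across, 130 mm high, off the vibrating table's far right corner; leave alone.
- jar: Glass jar, 64 mm across, 90 mm high, off its far left corner; leave alone.
- spare_mould: Spare mould, same as the other, on the work surface behind the rail; leave alone.
- spatula: Spatula lying far right, 260 mm long; leave alone.
- brush: Brush lying far left, 180 mm long; leave alone.
- tin: Steel tin, 70 mm across, 80 mm high, behind the bowl; leave alone.
- tall_bottle: Tall white bottle, 64 mm across, 210 mm high, standing about 155 mm behind the dial (away from the robot): keep the gripper clear of it; leave alone.
There are look-alikes about, which are no part of the job. What is shaped like the part that bears mould_mid but brown or red is not meant. What is shaped like the part that bears dial_grip but green is not meant.

How it is judged (in metres and radians):
On the way, in this order (a step that is already met when the one before it is completed fails the run):
1. the clamp knob is freed (value of joint clamp below 0.5 rad), for 0.1 s.
2. the stop has pushed the mould squarely home against the fence (y of mould_mid in the frame of unit between 0.1035 and 0.111 m and angle between the x axis of mould_mid and the x axis of unit, either way round below 0.06 rad and angle between mould_mid's own z axis and vertical below 0.05 rad and y of mould_mid in the frame of stop_face below 0.0615 m), for 0.1 s.
3. the clamp knob is tight with the mould home and the stop touching it (all of step 2 and value of joint clamp above 1.15 rad), for 0.2 s.
4. the dial stands on the long mark (value of joint dial between 2.46 and 2.74 rad), for 0.2 s.
At the end, for the whole second after the job is handed in: The mould lies flat and square (within 0.06 rad) with its edge within 4 mm of the fence, the stop is within 4 mm of the mould, the clamp knob is tight (above 1.15 rad) and the dial stands within 0.14 rad of the long mark (all of step 3 and all of step 4 and linear speed of mould below 0.01 m/s); the robot touches nothing.
It fails at once if the robot touches the mould (contact force between any of the fingers, the arm and mould above 1 N).
It fails at once if the dial is turned before the mould is clamped (value of joint dial above 1.9 rad and not (value of joint clamp above 1.15 rad)).
It fails at once if another thing is shifted by more than 30 mm or knocked over (distance of any of bowl, bottle, jar, spare_mould, spatula, brush, tin, tall_bottle from where it was at the start of the episode above 0.03 m or angle between any of bowl, bottle, jar, tin, tall_bottle's own z axis and vertical above 0.5 rad).
It also fails if it takes over 69 s, if anything falls off the work surface, if the arm or the gripper's body presses on something with over 40 N, if the wrist force passes 120 N, or if a joint passes its speed limit or range.

## Working session

There is one attempt and no reset: what is moved stays moved. The work goes in short steps, Python scripts to look and compute and a tool call to move; the robot and the scene stay as the last step left them, time stands still between calls to the robot, and variables do not carry over. Pictures are saved under pics/ and viewed, at most 10 in all, crops included, and the job is handed in when it is done.

Besides the shell and the picture viewer there is one more tool, called as name(argument=value, ...), one argument or row to a line, values as JSON. drive_tool: Moves the arm, as the interface text tells. Shifts and turns lie within -1 to 1; 1 stands for 0.1 m of shift or pi/4 rad of turn. Its arguments: {"type":"object","properties":{"commands":{"type":"string"},"force":{"type":"number"}},"required":["commands"]}

```bash
mkdir -p pics; ls
python3 - <<'E'
from rig import *
import cv2
s=sense(); print({k:s[k] for k in('time_s','eef_pos','ee_rot','grip_width')}); print(tips_ahead if not callable(tips_ahead) else tips_ahead())
for n in('scene','top'):
    p=capture(n); cv2.imwrite(f'pics/{n}1.png',p['pixels']); print(n,{k:p[k] for k in p if k!='pixels'})
    for o in('unit','clamp_hub','clamp_handle','stop_face','mould_mid','dial_grip','long_mark','fence_face','bowl','tall_bottle'):
        print(o,[(b['position'],round(b['confidence'],2)) for b in boxes_of(p,o)][:4])
E
```

```text
pics
{'time_s': 0.0, 'eef_pos': array([ 136.87492327, -506.59696359,  247.72899931]), 'ee_rot': array([-6.53928597e-04,  9.91313536e-01,  1.31518222e-01,  5.42020535e-05]), 'grip_width': 1.0059672287899786}
17.0
scene {'fov_y': 45.649163627869925, 'cx': 275.7673847555393, 'cy': 209.69641801474035, 'position': array([1263.86398323, -602.71900751, 1258.1560438 ]), 'attitude': array([-0.30061191,  0.84997841,  0.409492  , -0.13959044]), 'shot': 1}
unit [([273.4, 226.9], 0.92)]
clamp_hub [([280.3, 233.2], 0.57), ([160.9, 255.5], 0.34)]
clamp_handle [([283.5, 235.1], 0.58), ([250.1, 287.4], 0.16)]
stop_face [([280.4, 231.5], 0.96)]
mould_mid [([299.1, 207.7], 0.93), ([193.4, 200.6], 0.88), ([277.9, 158.7], 0.58)]
dial_grip [([159.2, 252.7], 0.72), ([103.7, 224.1], 0.71), ([280.1, 234.2], 0.68), ([274.3, 230.4], 0.38)]
long_mark [([160.9, 260.8], 0.65), ([114.4, 235.3], 0.59)]
fence_face [([275.2, 231.0], 0.97), ([377.2, 177.0], 0.37)]
bowl [([350.1, 153.8], 0.9)]
tall_bottle [([186.1, 292.8], 0.82)]
top {'fov_y': 55.9071432412814, 'cx': 284.28735551015336, 'cy': 216.02691402865747, 'position': array([ 407.04453993,    6.25489346, 1459.21964133]), 'attitude': array([-0.03026647,  0.71410594, -0.69881027,  0.02829948]), 'shot': 2}
unit [([299.2, 204.9], 0.65)]
clamp_hub [([304.3, 186.0], 0.46)]
clamp_handle []
stop_face [([309.6, 186.0], 0.63)]
mould_mid [([271.4, 207.2], 0.96), ([330.6, 280.5], 0.86), ([180.6, 190.2], 0.73), ([237.0, 275.7], 0.61)]
dial_grip [([410.3, 290.6], 0.63), ([391.5, 239.5], 0.62), ([181.5, 189.5], 0.53), ([299.8, 205.1], 0.17)]
long_mark [([388.0, 239.1], 0.75), ([405.6, 294.1], 0.6)]
fence_face [([297.8, 203.6], 0.79)]
bowl [([179.6, 227.8], 0.93)]
tall_bottle [([394.6, 191.5], 0.66)]
```

View pics/scene1.png

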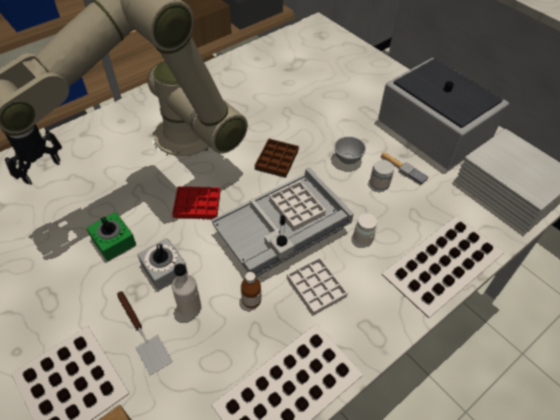

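View pics/top1.png

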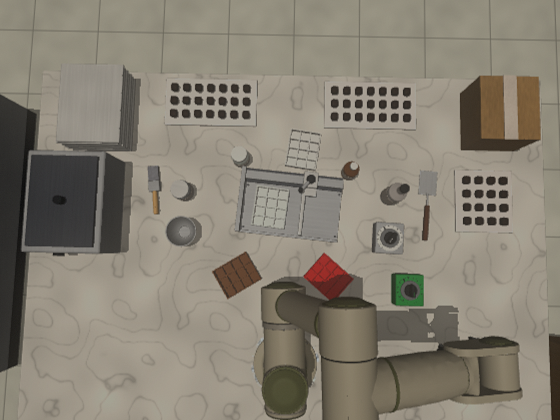

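The scene picture shows the vibrating table with a white mould at (299,207) and the steel control box at (160,258). The top picture shows the mould at (271,206) and the steel box at (388,237).

Possible confusions (top-view pixels):
- **Mould:** white on the deck (271,206) is the one I want. The spare is (303,148), red is (329,275) and brown is (237,275).
- **Dial:** the steel box (388,237) is the one I want. Green is (407,290).

Next, one close crop to check these choices.

```bash
cat > h.py <<'E'
from rig import *
import numpy as np, cv2
from scipy.spatial.transform import Rotation as R
def rot(q): return R.from_quat([q[1],q[2],q[3],q[0]]).as_matrix()
def cam(p,s=None):
    f=p['pixels'].shape[0]/2/np.tan(np.radians(p['fov_y']/2))
    K=np.array([[f,0,p['cx']],[0,f,p['cy']],[0,0,1]])
    if 'position' in p: return K,rot(p['attitude']),np.array(p['position'])
    T=np.eye(4);T[:3,:3]=rot(s['ee_rot']);T[:3,3]=s['eef_pos'];T=T@np.array(p['tool_from_camera'])
    return K,T[:3,:3],T[:3,3]
def toz(c,uv,z):
    K,Rm,t=c; d=Rm@np.linalg.solve(K,[uv[0],uv[1],1]); return t+d*(z-t[2])/d[2]
def px(c,P):
    K,Rm,t=c; q=K@(Rm.T@(np.array(P,float)-t)); return q[:2]/q[2]
E
python3 - <<'E'
from h import *
p=capture('top');c=cam(p)
im=p['pixels'][125:260,228:428]; cv2.imwrite('pics/t2.png',cv2.resize(im,None,fx=4,fy=4,interpolation=cv2.INTER_CUBIC))
for n,uv,z in(('dial',(389,238),104),('hub',(304,186),123),('mould',(271,206),84),('tall',(399,190),210)): print(n,toz(c,uv,z).round())
p=capture('scene');c=cam(p)
im=p['pixels'][160:295,130:360]; cv2.imwrite('pics/s2.png',cv2.resize(im,None,fx=3.4,fy=3.4,interpolation=cv2.INTER_CUBIC))
for n,uv,z in(('dial',(159,253),104),('mould',(299,207),84)): print(n,toz(c,uv,z).round())
E
```

```text
dial [ 452. -348.  104.]
hub [622. -54. 123.]
mould [555.  59.  84.]
tall [ 602. -352.  210.]
dial [ 468. -365.  104.]
mould [572.  56.  84.]
```

View pics/t2.png

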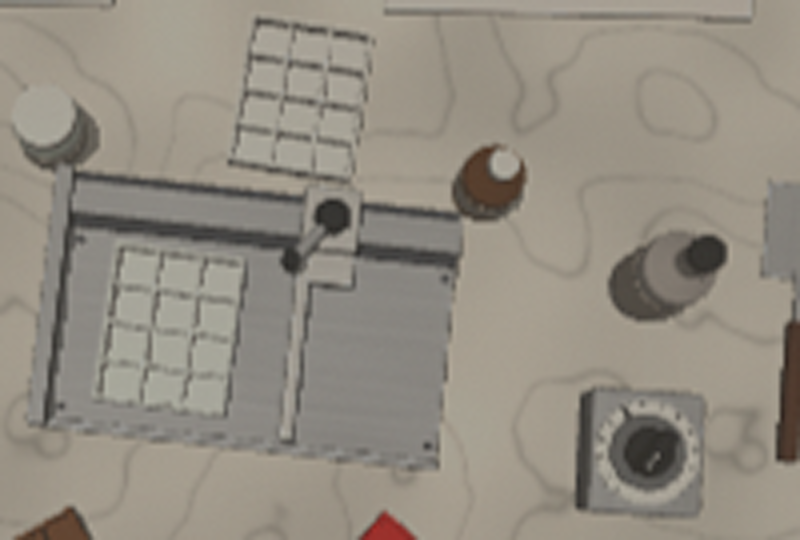

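View pics/s2.png

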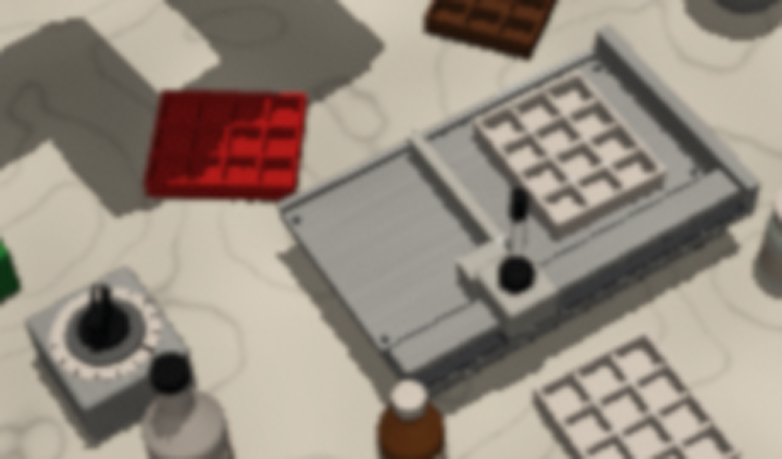

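The crops confirm it. The white mould lies on the deck, and the clamp hub is at (331,215) with its handle at (290,260) in the top crop. The steel box's dial is at (650,450), with the long mark at (627,410). Next I'll go to a wrist view.

drive_tool(
  commands="0.2 0.2 0.35 0 0 0 100;0.3 0.3 0.2 0 0 0 100;0.3 0.3 0.2 0 0 0 100;0.3 0.3 0.2 0 0 0 100;0.3 0.3 0.2 0 0 0 100;0.3 0.3 0.2 0 0 0 100;0.3 0.3 0.1 0 0 0 100;0.2 0.3 0 0 0 0 100;0.2 0.3 0 0 0 0 100;0.2 0.3 0 0 0 0 100;0.2 0.3 0 0 0 0 100;0 0.3 0 0 0 0 100;0 0.3 0 0 0 0 100;0 0.3 0 0 0 0 100;0 0.2 0 0 0 0 100;0 0 0 0 0 0 100;0 0 0 0 0 0 100",
)

```text
time_s: 2.62
eef_pos: [397.3, -95.9, 379.3]
ee_rot: [0.0, 0.991, 0.132, 0.0]
force: [-0.0, -0.1, -0.3]
grip_width: 0.999
grip_force: 0.0
```

Run:
```python
from h import *
s=sense();p=capture('wrist');print(s['time_s'],s['eef_pos'],s['ee_rot'],s['joints']);print(np.round(p['tool_from_camera'],3),p['fov_y'])
c=cam(p,s);print(c)
for n,P in(('hub',(622,-54,123)),('mould',(560,59,84)),('dial',(455,-350,104))):print(n,px(c,P))
cv2.imwrite('pics/w1.png',cv2.resize(p['pixels'],None,fx=1.4,fy=1.4,interpolation=cv2.INTER_CUBIC))
np.savez('w1.npz',K=c[0],R=c[1],t=c[2])
```

```text
2.6167 [397.33288209 -95.85051778 379.33670901] [2.87269331e-04 9.91193194e-01 1.32423199e-01 2.57738747e-04] [-5.25153441e-01 -1.61994275e-02  1.54557316e+00 -1.39492362e-04
  1.61145972e+00  7.80010517e-01]
[[  -0.      -0.961   -0.276   70.855]
 [   1.      -0.      -0.      -0.248]
 [   0.      -0.276    0.961 -126.071]
 [   0.       0.       0.       1.   ]] 68.45442470196996
(array([[308.69014647,   0.        , 281.7605253 ],
       [  0.        , 308.69014647, 210.3031261 ],
       [  0.        ,   0.        ,   1.        ]]), array([[ 2.62118427e-01, -9.27675353e-01, -2.65917976e-01],
       [-9.65035565e-01, -2.51817204e-01, -7.27630035e-02],
       [ 5.37723922e-04,  2.75692828e-01, -9.61245637e-01]]), array([465.56377642, -76.94741475, 505.43793789]))
hub [299.51410767 -33.65836612]
mould [192.79262011  11.77162845]
dial [478.59968424 186.03869611]
```

drive_tool(
  commands="0.4 0 0 0 0 0 100;0.4 0 0 0 0 0 100;0.4 0 0 0 0 0 100;0.3 0 0 0 0 0 100;0 0 0 0 0 0 100;0 0 0 0 0 0 100",
)

```text
time_s: 3.17
eef_pos: [548.1, -97.6, 377.4]
ee_rot: [-0.001, 0.991, 0.131, -0.001]
force: [-0.5, 0.3, -0.5]
grip_width: 1.0
grip_force: 0.0
```

Run:
```python
from h import *
s=sense();p=capture('wrist');print(s['time_s'],s['eef_pos'])
c=cam(p,s)
for n,P in(('hub',(622,-54,123)),('mould',(560,59,84)),('dial',(455,-350,104))):print(n,px(c,P))
cv2.imwrite('pics/w2.png',cv2.resize(p['pixels'],None,fx=1.4,fy=1.4,interpolation=cv2.INTER_CUBIC))
np.savez('w2.npz',K=c[0],R=c[1],t=c[2])
```

```text
3.1667 [548.13548271 -97.58874815 377.35810302]
hub [262.82967905 110.62239061]
mould [170.32674653 135.81496026]
dial [434.16843026 284.06133449]
```

View pics/w2.png

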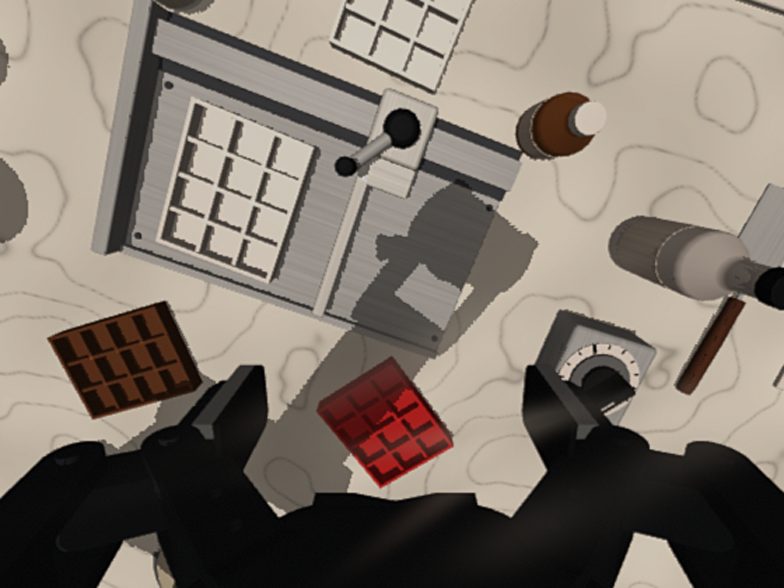

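The wrist picture shows (in its own pixels) the hub at (402,129), the handle at (346,166), the bar end at (314,313) and the fence corner at (108,252). The mould corners are (192,98), (317,148), (270,282) and (158,238). The long mark is at (595,350). Next I'll fit the unit pose.

```bash
cat > fit.py <<'E'
from h import *
from scipy.optimize import least_squares
d=np.load('w2.npz');c=(d['K'],d['R'],d['t'])
S=lambda u:((np.array(u,float)+.5)/1.4-.5)
# px, unit x, y(rel stop if rel), z
st=[((314,312),-104,0,89),((328,317),-104,-12,89),((386,90),118,0,105),((438,104),118,-50,105),((425,160),62,-50,105),((368,150),62,0,105),((402,129),90,-25,123)]
fx=[((108,252),-115,165,92)]
def W(q,x,y,z): cc,ss=np.cos(q[2]),np.sin(q[2]); return np.array([q[0]+cc*x-ss*y,q[1]+ss*x+cc*y,z])
def res(q):
    r=[px(c,W(q,x,y-125+q[3],z))-S(u) for u,x,y,z in st]+[px(c,W(q,x,y,z))-S(u) for u,x,y,z in fx]
    th=q[4]-.7; r.append(px(c,W(q,90-55*np.cos(th),-150+q[3]+55*np.sin(th),150))-S((346,165)))
    return np.concatenate(r)
s=least_squares(res,[560,0,-.1,60,1.2],loss='soft_l1',x_scale=[10,10,.1,10,.1]);q=s.x
if __name__=='__main__':
    print(q.round(3));print(res(q).reshape(-1,2).round(1).tolist())
    M=[toz(c,S(u),84) for u in((192,98),(317,148),(270,282),(158,238))]
    m=np.mean(M,0);cc,ss=np.cos(q[2]),np.sin(q[2]);dm=m[:2]-q[:2]
    print('mould',m,'unit',cc*dm[0]+ss*dm[1],-ss*dm[0]+cc*dm[1]);
    for a,b in((0,1),(1,2),(2,3),(3,0)):v=M[b]-M[a];print(np.linalg.norm(v),np.arctan2(v[1],v[0])-q[2])
    print('fencepix',px(c,W(q,115,180,92))*1.4,'hub',W(q,90,-150+q[3],123),'long',toz(c,S((595,350)),60))
E
python3 fit.py
```

```text
[ 5.67611e+02 -4.87100e+00 -8.00000e-02  8.51990e+01  1.32400e+00]
[[0.3, 0.8], [-1.6, -0.1], [0.5, -4.8], [3.0, 0.6], [-4.2, 6.7], [-1.7, -0.4], [1.3, -2.6], [-0.3, 3.4], [0.3, -0.2]]
mould [554.84406738  62.37982837  84.        ] unit -18.08176460902847 66.02040128535981
117.43670580945506 -1.5972086917607058
138.06373447839053 3.0861981058415906
114.46419615121229 1.5167208392012592
134.84331497141847 -0.033713678738252095
fencepix [134.04350667  -8.2890216 ] hub [652.16520219 -76.63242283 123.        ] long [ 488.60723521 -342.64360731   60.        ]
```

drive_tool(
  commands="0.1 0.2 -0.3 0 0 -0.15 100;0.1 0.2 -0.3 0 0 -0.15 100;0.1 0.1 -0.3 0 0 -0.14 100;0 0.1 -0.1 0 0 0 100;0 0 0 0 0 0 100;0 0 0 0 0 0 100",
)

```text
time_s: 3.72
eef_pos: [576.9, -36.9, 280.9]
ee_rot: [0.0, 0.999, -0.039, 0.001]
force: [-0.6, -0.2, 0.3]
grip_width: 1.0
grip_force: 0.0
```

Run:
```python
from h import *
s=sense();p=capture('wrist');print(s['time_s'],s['eef_pos'],s['ee_rot'])
c=cam(p,s)
cv2.imwrite('pics/w3.png',cv2.resize(p['pixels'][:330],None,fx=1.4,fy=1.4,interpolation=cv2.INTER_CUBIC))
np.savez('w3.npz',K=c[0],R=c[1],t=c[2])
```

```text
3.7167 [576.94158805 -36.87051488 280.88544097] [ 3.49104661e-04  9.99226843e-01 -3.93050457e-02  8.41108468e-04]
```

View pics/w3.png

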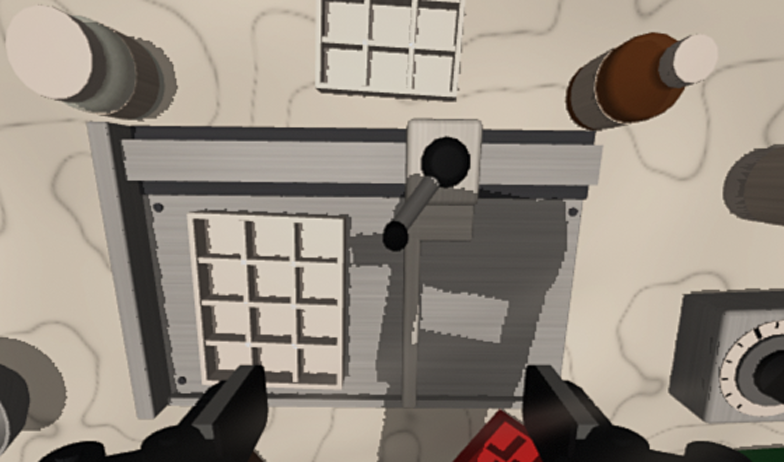

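The close wrist view shows the hub at (446,161), handle at (396,232), bar end at (403..415,405), block top corners at (407,120) and (481,121), and fence inner corner at (157,415).

```bash
sed -i "s/w2.npz/w3.npz/; s/^st=.*/st=[((403,405),-104,0,89),((416,405),-104,-12,89),((407,120),118,0,105),((481,121),118,-50,105),((446,161),90,-25,123),((473,240),35,-50,89)]/; s/^fx=.*/fx=[((157,415),-115,165,92)]/; s/(346,165)/(396,232)/; s/(192,98),(317,148),(270,282),(158,238)/(187,212),(349,214),(344,388),(202,386)/; s/(595,350)/(724,381)/" fit.py
python3 fit.py
python3 - <<'E'
from fit import *
print('fence far',px(c,W(q,115,165,92))*1.4,px(c,W(q,115,180,92))*1.4)
for n in(.2,.7,q[4],1.4):
  th=n-.7;print(n,W(q,90-55*np.cos(th),-150+q[3]+55*np.sin(th),135))
from rig import tips_ahead;print(tips_ahead)
E
```

```text
[ 5.67228e+02 -5.83000e+00 -9.10000e-02  8.83910e+01  1.33200e+00]
[[-1.1, 1.2], [-0.0, 1.3], [0.3, -3.3], [2.3, -3.3], [0.8, -0.5], [-0.6, -0.2], [-0.0, 2.1], [-1.0, 3.2]]
mould [554.57673253  62.6435583   84.        ] unit -18.80767392511103 67.04406767804612
119.34241096746722 -1.5713004881235375
142.5671125329486 3.0953161291264903
117.38743223496363 1.5665450895304478
142.05138522382143 -0.0326639310280384
fencepix [ 87.48917069 118.25959601] hub [651.2706056  -75.34521241 123.        ] long [ 446.03133392 -318.88484338   60.        ]
fence far [109.64184082 118.54037272] [ 87.48917069 118.25959601]
0.2 [600.81144459 -97.22838106 135.        ]
0.7 [596.4971759  -70.35808917 135.        ]
1.332077857791482 [610.02581894 -38.96022137 135.        ]
1.4 [612.59036882 -36.24483795 135.        ]
17.0
```

drive_tool(
  commands="0.16 -0.01 0 0 0 0 60;0.16 -0.01 -0.1 0 0 0 60;0 0 -0.35 0 0 0 60;0 0 -0.35 0 0 0 60;0 0 -0.35 0 0 0 60;0 0 -0.2 0 0 0 60;0 0 -0.03 0 0 0 60;0 0 0 0 0 0 60;0 0 0 0 0 0 60",
  force=30,
)

```text
time_s: 4.52
eef_pos: [610.4, -39.2, 143.9]
ee_rot: [0.001, 0.999, -0.041, 0.002]
force: [1.0, -0.1, 0.2]
grip_width: 0.594
grip_force: 0.0
```

drive_tool(
  commands="0 0 0 0 0 0 5;0 0 0 0 0 0 5;0 0 0 0 0 0 5;0 0 0 0 0 0 5;0 0 0 0 0 0 5;0 0 0 0 0 0 5",
  force=30,
)

```text
time_s: 5.02
eef_pos: [610.0, -38.9, 142.6]
ee_rot: [0.001, 0.999, -0.041, 0.001]
force: [0.4, -2.3, 6.5]
grip_width: 0.176
grip_force: 29.7
```

drive_tool(
  commands="0 0 0.02 0 0 0 5;-0.052 -0.077 0 0 0 0 5;-0.043 -0.077 0 0 0 0 5;-0.026 -0.08 0 0 0 0 5;-0.013 -0.08 0 0 0 0 5;0 -0.082 0 0 0 0 5;0.011 -0.082 0 0 0 0 5;0.024 -0.078 0 0 0 0 5;0.033 -0.076 0 0 0 0 5;0 0 0 0 0 0 5;0 0 0 0 0 0 5",
)

```text
time_s: 5.93
eef_pos: [599.2, -102.0, 142.5]
ee_rot: [-0.0, 0.999, -0.041, -0.006]
force: [-20.9, -2.1, 7.1]
grip_width: 0.173
grip_force: 32.0
```

drive_tool(
  commands="-0.03 0 0 0 0 0 5;-0.01 -0.04 0 0 0 0 5;0 -0.06 0 0 0 0 5;0.01 -0.06 0 0 0 0 5;0 0 0 0 0 0 5",
)

```text
time_s: 6.35
eef_pos: [598.3, -117.6, 142.6]
ee_rot: [-0.001, 0.999, -0.041, -0.003]
force: [-9.6, 0.4, 1.2]
grip_width: 0.179
grip_force: 31.4
```

drive_tool(
  commands="0 0 0 0 0 0 60;0 0 0 0 0 0 60;0 0 0.1 0 0 0 60;0 0 0.35 0 0 0 60;0 0 0.35 0 0 0 60;0 0 0.35 0 0 0 60;0 0 0.1 0 0 0 60;0 0 0 0 0 0 60;0 0 0 0 0 0 60",
)

```text
time_s: 7.1
eef_pos: [599.7, -117.5, 268.0]
ee_rot: [0.0, 0.999, -0.041, 0.0]
force: [0.8, 0.3, -1.9]
grip_width: 0.599
grip_force: 0.0
```

Run:
```python
from h import *
s=sense();p=capture('wrist');print(s['time_s'],s['eef_pos'],s['ee_rot'])
c=cam(p,s)
cv2.imwrite('pics/w4.png',cv2.resize(p['pixels'][:330],None,fx=1.4,fy=1.4,interpolation=cv2.INTER_CUBIC))
np.savez('w4.npz',K=c[0],R=c[1],t=c[2])
```

```text
7.1 [ 599.68864489 -117.5060146   268.02511971] [ 3.77487092e-05  9.99166823e-01 -4.08119981e-02  1.98937715e-04]
```

View pics/w4.png

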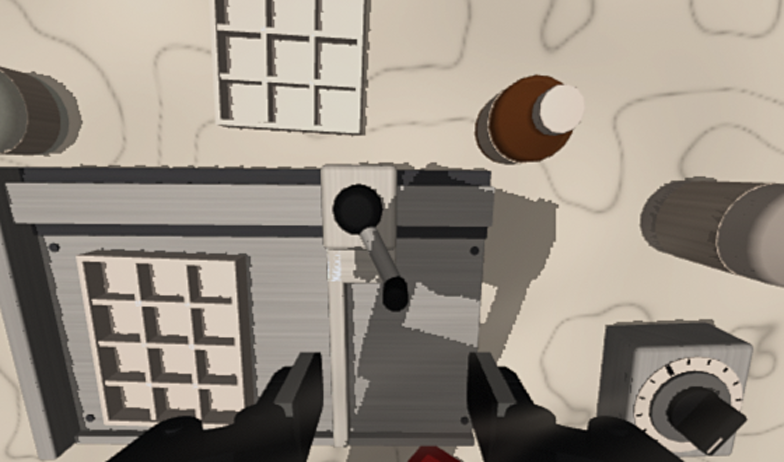

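The clamp is loose: hub at (358,209), handle at (395,296), bar at (330..345,440).

Run:
```python
from fit import *
d=np.load('w4.npz');c=(d['K'],d['R'],d['t'])
u=lambda P:(np.array([[np.cos(q[2]),np.sin(q[2])],[-np.sin(q[2]),np.cos(q[2])]])@(P[:2]-q[:2])).round(1)
h=toz(c,S((358,209)),123);k=toz(c,S((396,296)),150);f=toz(c,S((330,440)),89);r=toz(c,S((346,440)),89)
for P in(h,k,f,r):print(P.round(1),u(P))
dd=u(k)-u(h);print(np.hypot(*dd),.7+np.arctan2(dd[1],-dd[0]))
for n,z,uv in(('long',60,(671,370)),('dialbar',104,(713,422)),('pointerend',104,(720,447))):print(n,toz(c,S(uv),z).round(1))
T=u(h)[1]+150
for x in(20,100):print('push pt',W(q,x,-125+T-12 if x<60 else -125+T-50,80).round(1))
```

```text
[649.3 -98.3 123. ] [ 90.2 -84.7]
[ 599.5 -117.7  150. ] [  42.3 -108.5]
[464.7 -53.1  89. ] [-97.8 -56.4]
[463.6 -66.1  89. ] [-97.7 -69.4]
53.486914287515226 0.23886074694246134
long [ 489.3 -342.7   60. ]
dialbar [ 466.5 -349.7  104. ]
pointerend [ 443.7 -357.8  104. ]
push pt [580.6 -79.   80. ]
push pt [ 656.9 -124.1   80. ]
```

drive_tool(
  commands="-0.36 0.07 0 0 0 0 0;-0.36 0.08 0 0 0 0 0;0 0 -0.35 0 0 0 0;0 0 -0.35 0 0 0 0;0 0 -0.35 0 0 0 0;0 0 -0.3 0 0 0 0;0 0 -0.3 0 0 0 0;0 0 -0.14 0 0 0 0;0 0 0 0 0 0 0;0 0 0 0 0 0 0",
)

```text
time_s: 7.98
eef_pos: [527.1, -102.3, 88.1]
ee_rot: [-0.001, 0.999, -0.041, -0.001]
force: [0.2, -0.3, 0.7]
grip_width: -0.001
grip_force: 0.0
```

Run:
```python
from h import *
p=capture('scene'); cv2.imwrite('pics/s3.png',cv2.resize(p['pixels'][130:300,150:380],None,fx=3.4,fy=3.4,interpolation=cv2.INTER_CUBIC))
```

```text
(no output)
```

View pics/s3.png

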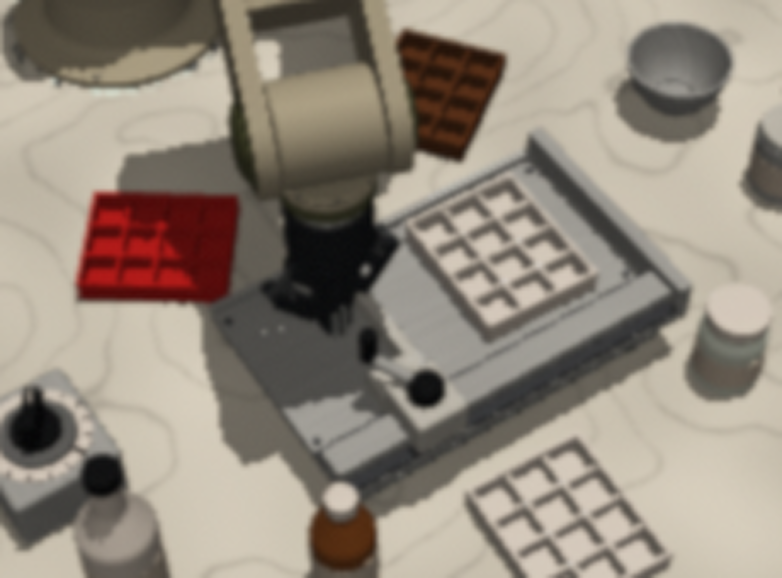

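The gripper is behind the bar at (340,310), clear of the handle at (368,345). Pushing now.

drive_tool(
  commands="0.009 0.1 0 0 0 0 0;0.009 0.1 0 0 0 0 0;0.009 0.1 0 0 0 0 0;0.009 0.1 0 0 0 0 0;0.009 0.1 0 0 0 0 0;0.009 0.1 0 0 0 0 0;0.009 0.1 0 0 0 0 0;0.009 0.1 0 0 0 0 0;0.009 0.1 0 0 0 0 0;0.009 0.1 0 0 0 0 0;0.005 0.05 0 0 0 0 0;0.005 0.05 0 0 0 0 0",
)

```text
time_s: 9.03
eef_pos: [538.2, 7.8, 90.2]
ee_rot: [0.001, 0.999, -0.04, 0.001]
force: [-1.5, -8.2, 0.7]
grip_width: 0.001
grip_force: 3.6
```

drive_tool(
  commands="0.004 0.04 0 0 0 0 0;0.004 0.04 0 0 0 0 0;0.002 0.02 0 0 0 0 0;0 0 0 0 0 0 0",
)

```text
time_s: 9.37
eef_pos: [539.1, 18.0, 90.1]
ee_rot: [0.001, 0.999, -0.04, 0.001]
force: [0.3, -2.7, 1.7]
grip_width: 0.001
grip_force: 1.5
```

drive_tool(
  commands="0.002 0.03 0 0 0 0 0;0.002 0.02 0 0 0 0 0;0.002 0.02 0 0 0 0 0;0 0.02 0 0 0 0 0",
)

```text
time_s: 9.7
eef_pos: [539.6, 23.7, 90.2]
ee_rot: [0.003, 0.999, -0.04, 0.001]
force: [-4.9, -32.3, 3.7]
grip_width: 0.001
grip_force: 16.7
```

drive_tool(
  commands="0 0 0 0 0 0 0;0 0 0 0 0 0 0;-0.01 -0.15 0 0 0 0 0;-0.01 -0.15 0 0 0 0 0;0 -0.05 0.35 0 0 0 60;0 -0.05 0.35 0 0 0 60;0.1 -0.1 0.35 0 0 0 60;0.2 0 0.35 0 0 0 60;0.2 0 0.35 0 0 0 60;0 0 0 0 0 0 60;0 0 0 0 0 0 60",
)

```text
time_s: 10.62
eef_pos: [588.2, -22.8, 266.0]
ee_rot: [0.0, 0.999, -0.04, 0.002]
force: [-0.5, -0.5, -0.5]
grip_width: 0.603
grip_force: 0.0
```

Run:
```python
from h import *
s=sense();p=capture('wrist');print(s['time_s'],s['eef_pos'],s['ee_rot'])
c=cam(p,s)
cv2.imwrite('pics/w5.png',cv2.resize(p['pixels'][:330],None,fx=1.4,fy=1.4,interpolation=cv2.INTER_CUBIC))
np.savez('w5.npz',K=c[0],R=c[1],t=c[2])
```

```text
10.6167 [588.17980578 -22.84468282 266.01297787] [ 1.22177079e-04  9.99178146e-01 -4.04847124e-02  2.00160819e-03]
```

View pics/w5.png

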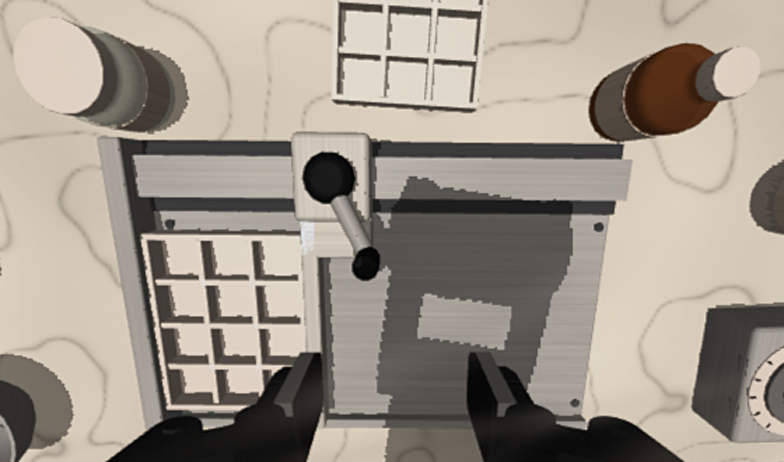

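The mould sits home between bar and fence. Hub is at (329,176), handle top at (367,264).

Run:
```python
from fit import *
d=np.load('w5.npz');c=(d['K'],d['R'],d['t'])
u=lambda P:(np.array([[np.cos(q[2]),np.sin(q[2])],[-np.sin(q[2]),np.cos(q[2])]])@(P[:2]-q[:2])).round(1)
h=toz(c,S((329,176)),123);k=toz(c,S((367,264)),150)
M=[toz(c,S(v),84) for v in((142,233),(302,233),(160,410))]
for P in [h,k]+M:print(P.round(1),u(P))
dd=u(k)-u(h);print(np.hypot(*dd),.7+np.arctan2(dd[1],-dd[0]))
H=W(q,90,25,0)
for n in(.2,.24,.5,.8,1.1,1.4):print(n,(W(q,90-55*np.cos(n-.7),25+55*np.sin(n-.7),0)).round(1))
```

```text
[659.3  11.5 123. ] [90.1 25.6]
[609.3  -8.2 150. ] [42.1  1.5]
[631.4 154.8  84. ] [ 49.3 165.8]
[622.1  41.2  84. ] [50.4 51.8]
[490.7 174.5  84. ] [-92.6 172.6]
53.71042729303128 0.23468711360432798
0.2 [608.7 -11.    0. ]
0.24 [607.8  -8.9   0. ]
0.5 [604.5   4.9   0. ]
0.8 [605.1  21.3   0. ]
1.1 [610.6  36.8   0. ]
1.4 [620.4  50.    0. ]
```

drive_tool(
  commands="0.1 0.07 0 0 0 0 60;0.1 0.07 -0.3 0 0 0 60;0 0 -0.35 0 0 0 60;0 0 -0.35 0 0 0 60;0 0 -0.2 0 0 0 60;0 0 0 0 0 0 60;0 0 0 0 0 0 5;0 0 0 0 0 0 5;0 0 0 0 0 0 5;0 0 0 0 0 0 5;0 0 0 0 0 0 5;0 0 0 0 0 0 5",
  force=30,
)

```text
time_s: 11.67
eef_pos: [608.2, -9.5, 146.0]
ee_rot: [0.0, 0.999, -0.041, 0.002]
force: [0.5, 2.1, 6.5]
grip_width: 0.173
grip_force: 29.7
```

drive_tool(
  commands="-0.02 0.07 0 0 0 0 5;-0.013 0.07 0 0 0 0 5;0 0.08 0 0 0 0 5;0.008 0.084 0 0 0 0 5;0.022 0.078 0 0 0 0 5;0.032 0.077 0 0 0 0 5;0.044 0.07 0 0 0 0 5;0.052 0.065 0 0 0 0 5;0 0.02 0 0 0 0 5;0 0 0 0 0 0 5;0 0 0 0 0 0 5",
)

```text
time_s: 12.58
eef_pos: [621.3, 50.1, 145.6]
ee_rot: [0.001, 0.999, -0.041, 0.003]
force: [4.9, -7.0, 2.3]
grip_width: 0.169
grip_force: 29.9
```

drive_tool(
  commands="0 0 0 0 0 0 60;0 0 0 0 0 0 60;0 0 0 0 0 0 60;0 0 0.2 0 0 0 60;0 0 0.35 0 0 0 60;0 0 0.35 0 0 0 60;0 0 0.35 0 0 0 60;-0.1 -0.2 0.1 0 0 0 60;-0.1 -0.2 0 0 0 0 60;0 0 0 0 0 0 60;0 0 0 0 0 0 60",
)

```text
time_s: 13.5
eef_pos: [599.5, 11.4, 279.2]
ee_rot: [-0.0, 0.999, -0.041, -0.0]
force: [-0.3, 0.4, 0.0]
grip_width: 0.601
grip_force: 0.0
```

Run:
```python
from h import *
s=sense();p=capture('wrist');print(s['time_s'],s['eef_pos'],s['ee_rot'])
c=cam(p,s)
cv2.imwrite('pics/w6.png',cv2.resize(p['pixels'][:330],None,fx=1.4,fy=1.4,interpolation=cv2.INTER_CUBIC))
np.savez('w6.npz',K=c[0],R=c[1],t=c[2])
```

```text
13.5 [599.51904081  11.42405618 279.23903997] [-1.26993823e-04  9.99139895e-01 -4.14662137e-02 -8.04372803e-05]
```

View pics/w6.png

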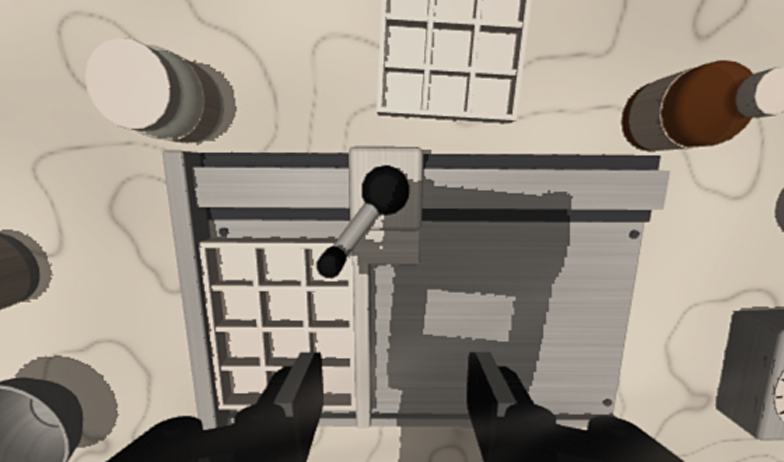

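drive_tool(
  commands="-0.16 -0.28 0 0 0 0 60;-0.16 -0.28 0 0 0 0 60;-0.16 -0.28 0 0 0 0 60;-0.16 -0.28 0 0 0 0 60;-0.16 -0.28 0 0 0 0 60;-0.16 -0.28 0 0 0 0 60;-0.16 -0.28 0 0 0 0 60;-0.16 -0.28 0 0 0 0 60;-0.16 -0.28 0 0 0 0 60;-0.16 -0.28 0 0 0 0 60;-0.16 -0.28 0 0 0 0 60;-0.16 -0.28 0 0 0 0 60;-0.16 -0.2 0 0 0 0 60;0 0 0 0 0 0 60;0 0 0 0 0 0 60",
)

```text
time_s: 14.8
eef_pos: [391.9, -344.4, 278.7]
ee_rot: [-0.001, 0.999, -0.041, -0.0]
force: [-0.3, -0.0, 0.1]
grip_width: 0.598
grip_force: 0.0
```

The picture shows the clamp tight, with the handle at (331,262) on the +y side of the hub at (385,188) and the bar flush with the mould. The picture allowance is used up, so I'll measure the dial by code.

Run:
```python
from h import *
s=sense();p=capture('wrist');c=cam(p,s)
np.savez('w7.npz',K=c[0],R=c[1],t=c[2],im=p['pixels'])
for o,z in(('dial_grip',97),('long_mark',60)):
  for b in boxes_of(p,o)[:3]:print(o,np.round(b['position']),round(b['confidence'],2),toz(c,b['position'],z).round(1))
def rect(z,x0,y0,h,k):  # img row: x decreasing, col: y decreasing
    n=int(2*h*k); g=np.array([px(c,(x0+h-i/k,y0+h-j/k,z)) for i in range(n) for j in range(n)],np.float32).reshape(n,n,2)
    return cv2.remap(p['pixels'],g[...,0],g[...,1],cv2.INTER_LINEAR)
r=rect(60,465,-350,80,0.4*1)
g=cv2.cvtColor(r,cv2.COLOR_BGR2GRAY)
ch=" .:-=+*#%@"
for row in g:print(''.join(ch[min(9,v//24)]*1 for v in row))
```

```text
dial_grip [291. 129.] 0.8 [ 455.1 -357.6   97. ]
dial_grip [376. 272.] 0.69 [ 295.9 -439.5   97. ]
long_mark [291. 124.] 0.75 [ 459.4 -358.9   60. ]
long_mark [360. 252.] 0.57 [ 304.3 -430.5   60. ]
%%%%%%%%%%%%%%%%%%%%%%%%%%%%%%%%%%%%%%%%%%%%%%%%%%%%%%%%%%%%%%%%
%%%%%%%%%%%%%%%%%%%%%%%%%%%%%%%%%%%%%%%%%%%%%%%%%%%%%%%%%%%%%%%%
%%%%%%%%%%%%%%%%%%%%%%%%%%%%%%%%%%%%%%%%%%%%%%%%%%%%%%%%%%%%%%%%
%%%%%%%%%%%%%%%%%%%%%%%%%%%%%%%%%%%%%%%%%%%%%%%%%%%%%%%%%%%%%%%%
%%%%%%%%%%%%%%%%%%%%%%%%%%%%%%%%%%%%%%%%%%%%%%%%%%%%%%%%%%%%%%%%
%%%%%%%%%%%%%%%%%%%%%%%%%%%%%%%%%%%%%%%%%%%%%%%%%%%%%%%%%%%%%%%%
%%%%%%%%%%%%%%%%%%%%%%%%%%%%%%%%%%%%%%%%%%%%%%%%%%%%%%%%%%%%%%%%
%%%%%%%%%%%%%%%%%%%%%%%%%%%%%%%%%%%%%%%%%%%%%%%%%%%%%%%%%%%%%%%%
%%%%%%%%%%%%%%%%%%%%%%%%%%%%%%%%%%%%%%%%%%%%%%%%%%%%%%%%%%%%%%%%
%%%%%%%%%%%%%%%%%%%%%%###########%%%%%%%%%%%%%%%%%%%%%%%%%%%%%%%
%%%%%%%%%%%%%%%%%%%####***#***######%%%%%%%%%%%%%%%%%%%%%%%%%%%%
%%%%%%%%%%%%%%%%%####*########**#####%%%%%%%%%%%%%%%%%%%%%%%%%%%
%%%%%%%%%%#########*###%%%%%###**#####%%%%%%%%%%%%%%%%%%%%%%%%%%
%%%%%%%##########*####%%%%%%%%%##*###%%%%%%%%%%%%%%%%%%%
[... 2558 characters left out ...]
*++**#+--------==============-----------:-========
%%%##**####***#++##+------------========--------------:-========
%##*###########*+=------------------------------------:=========
%#*###%########%=:::::::------------------------------:=========
#*##%%%%%%%%%%%#=--------::::---:::::::::::::::-:::--::=========
####%%%%%%%%%%===============%%%#+=*==------::::::::::-=========
###%%%%%%%%%%+===============+####%#=============-------========
##%%%%%%%%%+==================+#####*%#==============------=====
##%%%%%%%%*===================-########*-===============--------
#%%%%%%%%+=====================+########+-===================---
#%%%%%%#*========================########+-=====================
```

drive_tool(
  commands="0.04 -0.01 0 0 0 0.155 60;0.04 -0.01 0 0 0 0.155 60;0.04 -0.01 0 0 0 0.155 60;0.04 -0.01 0 0 0 0.155 60;0.04 -0.01 0 0 0 0.155 60;0.04 -0.01 0 0 0 0.155 60;0.04 -0.01 0 0 0 0.155 60;0.04 -0.01 0 0 0 0.155 60;0.04 -0.01 0 0 0 0.155 60;0.04 -0.01 0 0 0 0.155 60;0.04 -0.01 0 0 0 0.155 60;0.04 -0.01 0 0 0 0.155 60;0.04 -0.01 0 0 0 0.155 60;0.04 -0.01 0 0 0 0.155 60;0.04 -0.01 0 0 0 0.155 60;0.03 -0.01 0 0 0 0.155 60;0 0 0 0 0 0.155 60;0 0 0 0 0 0.155 60;0 0 0 0 0 0.155 60;0 0 0 0 0 0.155 60",
)

```text
time_s: 16.62
eef_pos: [455.8, -358.9, 279.1]
ee_rot: [-0.0, 0.38, 0.925, 0.0]
force: [0.5, 0.2, 0.1]
grip_width: 0.602
grip_force: 0.0
```

drive_tool(
  commands="0 0 0 0 0 0.115 60;0 0 0 0 0 0 60;0 0 0 0 0 0 60",
)

```text
time_s: 16.87
eef_pos: [455.5, -359.3, 279.1]
ee_rot: [-0.0, 0.343, 0.939, 0.0]
force: [-0.1, 0.3, 1.1]
grip_width: 0.595
grip_force: 0.0
```

Run:
```python
from h import *
s=sense();print(s['time_s'],s['eef_pos'],s['joints'].round(2));x=rot(s['ee_rot'])[:,0];print(np.degrees(np.arctan2(x[1],x[0])))
p=capture('wrist');c=cam(p,s)
print([(b['position'],b['confidence'],toz(c,b['position'],97).round(1)) for b in boxes_of(p,'dial_grip')])
def rect(z,x0,y0,h,k):
    n=int(2*h*k); g=np.array([px(c,(x0+h-i/k,y0+h-j/k,z)) for i in range(n) for j in range(n)],np.float32).reshape(n,n,2)
    return cv2.remap(p['pixels'],g[...,0],g[...,1],cv2.INTER_LINEAR)
g=cv2.cvtColor(rect(104,455,-360,50,.5),cv2.COLOR_BGR2GRAY)
for row in g:print(''.join(" .:-=+*#%@"[min(9,v//15)] for v in row))
```

```text
16.8667 [ 455.46095818 -359.34432066  279.08435304] [-0.87  0.42  1.27  0.    1.45 -1.74]
139.90910041067596
[([108.9, 95.6], 0.9, array([ 280. , -422.7,   97. ])), ([280.0, 187.4], 0.68, array([ 450.5, -356.5,   97. ]))]
@@@@@@@@@@@@@@@@@@@@@@@@@@@@@@@@@@@@@@@@@@@@@@%@@@
@@@@@@@@@@@@@@@@@@@@@@@@@@@@@@@@@@@@@@@@@@@@**##@@
@@@@@@@@@@@@@@@@@@@@@@@@@@@@@@@@@@@@@@@@@@#*####@@
@@@@@@@@@@@@@@@@@@@@@@@@@@@@@@@@@@@@@%********##*%
@@@@@%@%@%@@@@@@@@@@@@@@@@@@@@@@@@@#*************#
@@#%%%%%%%%#%##%%%#%*###%%@%@@@@@%****************
@%%@@@@@@@@@@@@@@@@+======================+*******
@#%@@@@@@@@@@@@@@@%=+=====++==++=+==+=======******
@@%@@@@@@@@@@@@@@%*+++++++++==+==+==+=+=+++=+*****
@#%@@@@@@@@@@@@@@***:*******++======+=+==++=+*****
@%@@@@@@@@@@@%@@****:******+=**+====+=====+=+*****
@%@@@@@@@@@@=.@@****+******=+****+==+====++=+*****
@#@@@@@@@@@@% *@******************+======+==+*****
@*@@@@@@@@@@@::@*****++=+*********+++=======******
@#@@@@@@@@@@@@.*@=::::::::-=+****+:**=======+*****
@%@@@@@@@@@@@@@%+=-:::::::::-=****+**+======+*****
@*@@@@@*@@@@@@+++-:::::::::: .:=******+=====****++
@*@@@@@#+@@
[... 971 characters left out ...]
:::::    .... .++++-::+*****==+**++++
==++**-+**+::::::--=.....-+++++++-+*****+==+**++++
==+++=+****=:::::::-**+++++++++++%##****===+***+++
==+++*#*****-:::::::-+*+++++++++%@@@#**+==-+******
==++++*******=:::::::=*+++++++*@@@@@@@#====*******
=++++++*******+-:::::-+*+++++%@@@@@@@@@%*#=*******
=+++++++***+*****=::::-=++*@@@@@@@@@@@@@@@++******
=++++++++*+-*********+=+@@@@@@@@@@@@@@@@@%*+******
=+++++++=+*#************#@@@@@@@@@@@@@@@@%********
=++++++++++**************#@@@@@@@@@@@@@@@%********
=+++++++=++++************#@@@@@@@@@@@@@@@%*+******
=+++++++=++++++************@@@@@@@@@@@@@@%#@******
=+++++++=+++++=+++++******++#@@@@@@@@@@@@%%@#+****
=+++++++++++++++++++====++==+@@@@@@@@@@@@%%@@*****
```

The bar's pointer lies at 140° and the tool is aligned with it. The axis at about (455,-359) agrees with the box centre, and the long mark is 41 mm away at 29°.

drive_tool(
  commands="0 0 -0.35 0 0 0 60;0 0 -0.35 0 0 0 60;0 0 -0.35 0 0 0 60;0 0 -0.35 0 0 0 60;0 0 -0.25 0 0 0 60;0 0 -0.17 0 0 0 60;0 0 0 0 0 0 60;0 0 0 0 0 0 5;0 0 0 0 0 0 5;0 0 0 0 0 0 5;0 0 0 0 0 0 5;0 0 0 0 0 0 5;0 0 0 0 0 0 5;0 0 0 0 0 0 5",
  force=30,
)

```text
time_s: 18.13
eef_pos: [455.6, -360.7, 98.8]
ee_rot: [0.002, 0.342, 0.94, -0.001]
force: [1.0, 1.5, 7.0]
grip_width: 0.16
grip_force: 33.2
```

drive_tool(
  commands="0 0 0 0 0 -0.154 5;0 0 0 0 0 -0.154 5;0 0 0 0 0 -0.154 5;0 0 0 0 0 -0.154 5;0 0 0 0 0 -0.154 5;0 0 0 0 0 -0.154 5;0 0 0 0 0 -0.154 5;0 0 0 0 0 -0.154 5;0 0 0 0 0 -0.154 5;0 0 0 0 0 -0.154 5;0 0 0 0 0 -0.154 5;0 0 0 0 0 -0.154 5;0 0 0 0 0 -0.154 5;0 0 0 0 0 -0.154 5;0 0 0 0 0 -0.154 5;0 0 0 0 0 -0.154 5;0 0 0 0 0 0 5;0 0 0 0 0 0 5",
)

```text
time_s: 19.63
eef_pos: [453.5, -360.5, 98.8]
ee_rot: [-0.0, 0.968, 0.251, -0.001]
force: [-12.0, 3.3, 13.3]
grip_width: 0.158
grip_force: 34.2
```

drive_tool(
  commands="0 0 0 0 0 0 60;0 0 0 0 0 0 60;0 0 0 0 0 0 60;0 0 0 0 0 0 60;0 0 0.2 0 0 0 60;0 0 0.35 0 0 0 60;0 0 0.35 0 0 0 60;0 0 0.35 0 0 0 60;-0.2 0 0.3 0 0 0 60;-0.2 0 0.25 0 0 0 60;-0.2 0 0 0 0 0 60;0 0 0 0 0 0 60;0 0 0 0 0 0 60",
)

```text
time_s: 20.72
eef_pos: [394.5, -360.3, 277.4]
ee_rot: [0.0, 0.968, 0.251, 0.0]
force: [0.0, -0.4, 0.6]
grip_width: 0.6
grip_force: 0.0
```

Run:
```python
from h import *
s=sense();print(s['time_s'],s['eef_pos'],s['force'],s['joints'].round(2));x=rot(s['ee_rot'])[:,0];print(np.degrees(np.arctan2(x[1],x[0])))
p=capture('wrist');c=cam(p,s)
def rect(z,x0,y0,h,k):
    n=int(2*h*k); g=np.array([px(c,(x0+h-i/k,y0+h-j/k,z)) for i in range(n) for j in range(n)],np.float32).reshape(n,n,2)
    return cv2.remap(p['pixels'],g[...,0],g[...,1],cv2.INTER_LINEAR)
for z in(104,60):
  g=cv2.cvtColor(rect(z,460,-358,45,.5),cv2.COLOR_BGR2GRAY)
  for row in g[:34]:print(''.join(" .:-=+*#%@"[min(9,v//18)] for v in row))
```

```text
20.7167 [ 394.50301357 -360.27820866  277.36699811] [ 0.0489266  -0.4228425   0.58878666] [-0.96  0.31  1.42  0.    1.41  0.1 ]
29.04886065197985
@@@@@@@@@@@@@@@@@@@@@@@@@@@@@@@@@@@@@@@@@@@@@
@#####****#**####*#%%@@@@@@@@@@@@@@@@@@@@@@@@
@#@@@@@%%%%%%%%%%%#########*#*******##%#%@@@@
@#@@@@@@@@@@@@@@@@@@@@%%%@@%%%%%%#%%#######@@
@#@@@@@@@@@@@@@@@@@@@@%%@@@@@@@%@%%@%%%%%%##@
@#@@@@@@@@@@@@@%%@@@@@@@@@@@@@@%@%%@%%%%%@##@
%#@@@@@@@@@@@%@@@@@=@@@@@@@%@%@%@%%@%%%%%@#*@
%%@@@@@@@@@@*@@@@@@+@@@@@@@*@@@%%%%@%%%%%%##@
%%@@@@@@@@@* %@@@@@@@@@@@@%@@@@@@%%@%%%%%%##@
#%@@@@@@@@@@::@@@@@@@@@@@@@@@@@@@@@@%%%%%%##@
#%@@@@@@@@@@+ +@@@@@@%%%@@@@@@@@@%@@%%%%%%#%@
#%@@@@@@@@@@@=*@*++++++++=+@@@@@@=@@@%%%%%#%@
#%@@@@@@@@@@@@*+++++++++++++*@@@@@@@@%%%%%#%@
#%@@@@=%@@@@%++++++++++++++++=#@@@@@@@%%%%*@@
#%@@@@@#@@@%++++++++++++++++++++@@@@@@@%%%*@@
*%@@@@@@@@%++++++++=:--==+++++++*@@@@@@@%%*@@
*%@@@@@@@@+++++++=..   . .=++++++#@@@@#@%%*@@
#%@@@@@@@+++++++. -@:. .....=+++++@@@+%@%#+*#
*%@@@@@@#++++++. ..@*.  .....++++++@@@@@+=-==
*%@@@@@@+++++=.  ..=@:. ......++++=@@%**+=-=+
#@@+*@@@+++++-..  ..%*   .... -+++
[... 1473 characters left out ...]
++++@@@%+*
%@*+@@@@++++++-..  ..:@*   ..... :++++++@@***
%@@@@@@@++++++:..   ..*@-   ......=++++=+****
@@@@@@@*+++++-....  ...@#.   .....:++=-:=****
%@@@@@@++++++:....   . +@=   ......=-:::=****
#@@@@@@++++++......  ...@#..  .... -::::-**++
#@@@@@@++++++......   ..:...  ...  .:::::**+-
#@@@@@@++++++.......   ......  ..  .:::::****
%@@@@@@++++++........  ......      .::::-****
%@%#@@@++++++........   ......     .::::-****
@%*%@@@++++++:........  .....      :::::=****
@@@@@@@*+++++=........   ...      .:::::=****
@@@@@@@@++++++.........  ...      ::::::+****
@@@@@@@@++++++-........   .       :::::-**++*
@@@@@@@@*++++++-........          :::::=**+::
@@@@@@@@@=++++++:.......          .:::-******
```

```bash
python3 -c "
from rig import finish_job;print(finish_job())"
```

```text
the job is handed in; nothing more can be done
None
```

I handed the job in at about 21 s without getting a verdict back. The last camera checks showed the mould home against the fence with the stop on it, the clamp knob tight, and the dial pointer on the long mark.

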